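# Bring the crowned tooth to the surveyor's analysing rod

### The job

Survey set-up in a dental laboratory: by pushing only, slide the surveying table with its plaster cast across the base plate of the surveyor until the side of the gold crown just rests against the thin upright analysing rod. Push gently: the table stays standing flat on the plate, never picked up or tipped, the rod must not be bent, and the spare cast, wax jar and mixing bowl stay where they are. Leave it standing there, crown against rod.

Things in the scene. Friction and masses are not known exactly. Their poses are not given: they have to be found in the camera images.
- surveyor: Dental surveyor, fixed to the bench. Steel base plate 320 (x) x 270 (y) x 16 mm; origin at the centre of its underside, +x from the open front edge to the column (diameter 22, at x +130, y 0, 301 mm high). Wooden block of spare styli (22 x 60, 65 mm high) at the rear, x +143, y +90 mm.
- spindle_top (a point): Top of the black knob on the vertical spindle, 328 mm above the bench at (40, 0) in the surveyor's frame, straight above the rod. Spindle diameter 10; its sleeve (diameter 24, heights 223-267 mm) hangs on a cross arm 18 mm wide at heights 235-255 that runs to the column; small lock knobs stick out sideways up to 50 mm. Aluminium chuck, diameter 15, at heights 129-147 mm.
- survey_table: Surveying table, loose on the base plate, about 0.65 kg (0.5-0.85), a steady push of 2.5-6 N slides it. Origin at the centre of its underside, z up. Round dark foot diameter 100 mm, rim 9 mm high, bevelled to 14 mm; neck diameter 44-52 mm; black lock knob on the neck reaching 40 mm to -y. Its +x side, with the gold crown, faces roughly to the column at the start (within about 20 degrees).
- platform_centre (a point): Centre of the top of the survey table's round aluminium platform, 52 mm above its underside. Platform diameter 84, 8 mm thick; three jaws on it inside its edge, up to 65 mm above the underside. A pale grey-blue stone cast (about 55 x 50 mm, land at 70 mm, teeth up to 79 mm above the underside) is clamped on it for good and moves with it.
- crown (a point): Axis of the gold-coloured crown at half its height: an upright round crown, diameter 9.6 mm, 9 mm high (70-79 mm above the table's underside), the only metal tooth of the cast, at (26.5, 0, 74.5) mm in the frame of survey_table. Neighbouring stone teeth stand close on both sides.
- rod_tip (a point): Lower end of the analysing rod: steel, diameter 3 mm, 40 mm long, hanging from the chuck on the spindle's axis; tip 89 mm above the bench (3 mm above the cast's land, 6 mm below the crown's top), at (40, 0, 89) mm in the surveyor's frame. Crown and rod touch when their axes are 6.3 mm apart horizontally.
- rod (a joint): Lean of the rod at the chuck, rad, 0 when plumb, positive when its tip is pushed towards the column. It springs: about 2.5 N per mm at the tip (40 mm below the hinge).
- spare_cast: Loose pale grey-blue stone cast of a second jaw, about 58 x 52 x 27 mm, 90 g, standing on the bench left (+y) of the plate. Origin at the centre of its underside. Bystander.
- wax_jar: Small closed jar of wax, diameter 52 mm, 50 mm high, green cap, on the bench right (-y) of the plate. Origin at the centre of its underside. Bystander.
- mixing_bowl: Blue plaster-mixing bowl, rim diameter 110 mm, 55 mm high, on the bench right (-y) of the plate, beyond the jar. Origin at the centre of its underside. Bystander.
Things that resemble listed ones, but are neither listed nor needed, are in the scene too. What is shaped like the survey_table but orange is not meant.

How it is judged:
By the outcome, as a careful person would: the job done as asked, in the order asked, and still so for the second after the job is handed in, with the robot touching nothing.
It also fails if it takes over 40 s, if anything falls off the work surface, if the arm or the gripper's body presses on something with over 40 N, if the wrist force passes 120 N, or if a joint passes its speed limit or range.

### The arm

A 6-joint arm with a two-finger parallel gripper is mounted at the origin on the work surface. World frame = base frame: x ahead of the robot, y to its left, z up, the work surface at z = 0. Lengths are in m, angles in rad, forces in N, time in s.
With the tool pointing down it reaches from about 0.35 to 0.775 m from the base axis. Payload 7.3 kg.
Tool frame: the origin (TCP) lies at the centre of the arm's flange, where the gripper is bolted on; the fingertips stand 178 mm ahead of it and the grasp point (between the pads) lies 159 mm ahead of it; z points along the fingers, y is the line along which they close (so a half turn about z gives the same grasp; the last joint's range is limited). The gripper opens to 92 mm and grips with 3 to 60 N. Pads are 19 mm wide; open, the fingers measure 130 mm over their backs; the gripper's body (75 mm by 190 mm) begins 47 mm behind the grasp point.
Start: joints at [-1.451, 0.342, 1.524, -0, 1.275, -0.146], TCP at [0.138, -0.507, 0.405] pointing down, gripper open.
Joint ranges: [-2.53, 2.53], [-0.77, 2.02], [0.04, 2.7], [-1, 4.14], [0.28, 2.66], [-3.11, 3.11]. Speed limits (rad/s): [2.57, 2.57, 3.14, 3.14, 3.14, 3.14].

### API

Orientations are given as [roll, pitch, yaw] about the fixed x, y, z axes, in that order (R = Rz(yaw) Ry(pitch) Rx(roll)).
In Python, from cell import telemetry, vision, ticket gives the robot as it stands.
- The arm moves only by the shell command python3 -m crank 'ROWS' [FORCE]. ROWS is JSON, a list of rows, each a list of 5 numbers: the gripper command: -1 is shut, 1 is fully open, values between are in proportion, then the shift along the tool's x, y, z in mm, then the turn about the tool's z in rad. In form: [[fingers, dx, dy, dz, roll], ...]. A call has 1 to 12 rows; each row is the pose to reach, as a shift and turn from the pose commanded when the call began, along the tool's axes at that moment; what a row does not reach only later rows make up. A row lasts 1/12 s, in which the tool goes at most 41.7 mm and 7.16 degrees, less where a joint would pass 70% of its speed; a pose out of reach is approached as far as the arm can. A call with a gripper value outside its range is refused whole. The fingers move at their own pace and stop on an object; FORCE is the grip in N (left out, the last holds). Time passes only in rows, so rows that repeat a pose let the fingers close. It gives the time, the measured TCP pose, the force, the opening and the grip force at its end, in the units of the state.
- telemetry.observe(): the state, without advancing time (a new reading comes with each control period).
- vision.read_camera(name): name is "scene" or "top"; returns (picture, depth): 480x640x3 uint8, red, green, blue; 480x640 float32, m along the optical axis (not along the pixel's ray), 0 where there is no reading.
- vision.get_calibration(name): a dict with "camera_matrix" (3x3 intrinsics, pixels), "rvec" (rotation vector, rad) and "tvec" (3), from world to camera coordinates, as OpenCV has them. Camera axes: x right, y down, z forward; pixel columns grow to the right and rows downward; lengths in m; the calibration is good to about 2 mm. A picture is of the moment at which its call begins. get_calibration takes no time and is no camera call.
- ticket.hand_in(): hands the job in; it is judged then, once.
The state is a dict: "time": time; "qpos": joint angles; "qvel": joint speeds; "joint_efforts": joint torques, N m; "tool_pos": TCP position; "tool_rot": TCP orientation; "contact_force": force on the tool from outside, world axes, zero at the start; "torque": the same for the moment, N m; "opening": finger opening in m; "grip_force": force on a finger pad.
Only numpy, scipy, OpenCV 4.12 (cv2) and the standard library are available. Lean on these libraries where they do the work, as an engineer would, in place of code of your own. Each camera call takes 0.05 s, during which the arm holds its last target. There are 200 camera calls.

## Working session

There is one attempt and no reset: what is moved stays moved. The work goes in short steps, Python scripts to look and compute and a shell command to move; the robot and the scene stay as the last step left them, time stands still between calls to the robot, and variables do not carry over. Pictures are saved under pics/ and viewed, at most 10 in all, crops included, and the job is handed in when it is done.

```bash
mkdir -p pics; cat > h.py <<'E'
import numpy as np, cv2
from cell import telemetry, vision, ticket
def cam(n):
    c=vision.get_calibration(n); K=np.array(c["camera_matrix"],float); R=cv2.Rodrigues(np.array(c["rvec"],float))[0]; t=np.array(c["tvec"],float).ravel()
    return K,R,t
def onplane(n,uv,z):
    K,R,t=cam(n); uv=np.atleast_2d(np.array(uv,float)); C=-R.T@t
    d=(R.T@np.linalg.inv(K)@np.c_[uv,np.ones(len(uv))].T).T
    return C+d*((z-C[2])/d[:,2:3])
def proj(n,P):
    K,R,t=cam(n); q=(K@(R@np.atleast_2d(np.array(P,float)).T+t[:,None])).T
    return q[:,:2]/q[:,2:]
def shot(n,name=None):
    p,d=vision.read_camera(n)
    if name: cv2.imwrite('pics/%s.png'%name,p[:,:,::-1])
    return p,d
def cloud(n,d):
    K,R,t=cam(n); v,u=np.mgrid[:d.shape[0],:d.shape[1]]
    X=np.linalg.inv(K)@np.c_[u.ravel(),v.ravel(),np.ones(d.size)].T*d.ravel()
    return (R.T@(X-t[:,None])).T.reshape(*d.shape,3)
E
python3 - <<'E'
from h import *
for n in("scene","top"):
    p,d=shot(n,n+"0"); np.savez('pics/%s0.npz'%n,p=p,d=d); K,R,t=cam(n); print(n,K[0,0],-R.T@t, R[2])
s=telemetry.observe(); print(s)
E
```

```text
scene 570.8924975712857 [ 1.09620049 -0.39076943  1.22034054] [-0.44776477  0.34488679 -0.82496049]
top 551.0172630845781 [0.39062541 0.00912802 1.3012994 ] [ 0.16544935  0.02465189 -0.98591014]
{'time': 0.1, 'qpos': array([-1.45099137e+00,  3.42645926e-01,  1.52492379e+00,  2.15395823e-05,
        1.27536459e+00, -1.45989883e-01]), 'qvel': array([ 2.09610256e-03, -3.26675868e-03, -1.96722269e-03, -1.29906037e-03,
       -8.06106721e-05, -5.37855072e-04]), 'joint_efforts': array([ 1.85605873e-03, -4.32003736e+01, -2.44696552e+01,  7.19701289e-02,
        5.26245323e-02, -3.89645811e-05]), 'tool_pos': array([ 0.13792036, -0.50643898,  0.40411718]), 'tool_rot': array([-3.14026828e+00, -2.15550341e-04,  2.65788412e-01]), 'contact_force': array([ 0.30572401, -0.05653085, -0.45982361]), 'torque': array([0.05370655, 0.03753833, 0.005418  ]), 'grip_force': 0.0, 'opening': 0.09221441621255143}
```

View pics/scene0.png

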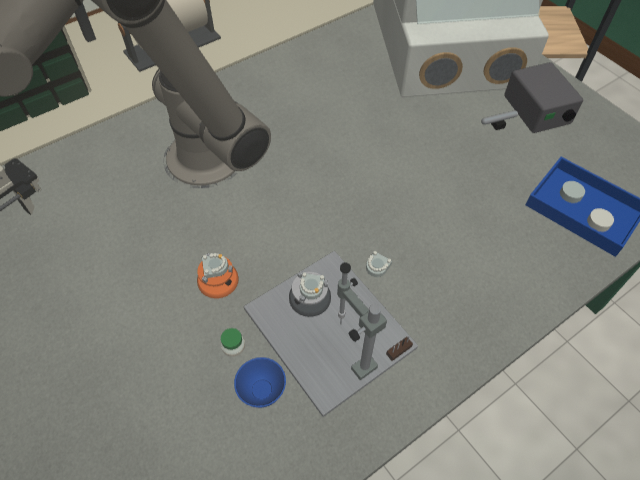

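View pics/top0.png

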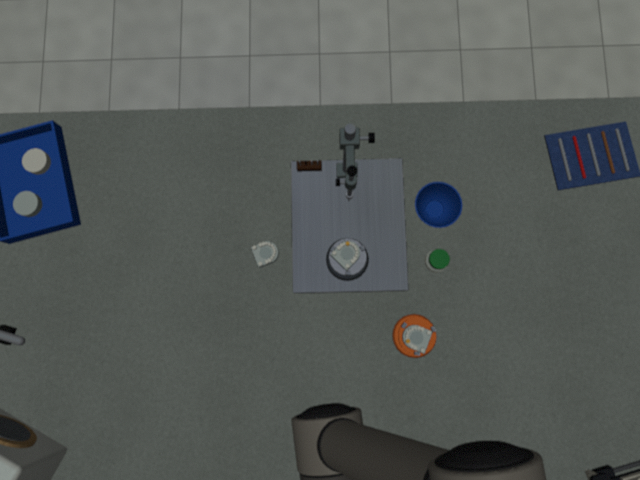

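The survey table meant is the dark-footed one on the plate: scene (311,293), top (347,258). The lookalike has an orange foot and stands off the plate, at scene (217,275), top (415,337). The rod and chuck are near scene (342,318), top (349,197).

```bash
python3 - <<'E'
from h import *
T=np.load('pics/top0.npz');S=np.load('pics/scene0.npz')
a=cv2.resize(T['p'][120:300,240:480],None,fx=3.3,fy=3.3,interpolation=cv2.INTER_CUBIC)[:590]
b=cv2.resize(S['p'][240:420,240:420],(590,590),interpolation=cv2.INTER_CUBIC)
cv2.imwrite('pics/cropT.png',a[:,:,::-1]);cv2.imwrite('pics/cropS.png',b[:,:,::-1])
for n,D,r in(("top",T,(slice(130,300),slice(280,420))),("scene",S,(slice(240,420),slice(235,420)))):
    hsv=cv2.cvtColor(D['p'],cv2.COLOR_RGB2HSV)[r]
    P=cloud(n,D['d'])[r]; X=P[...,:]
    # plate by depth height
    m=((X[...,2]>0.008)&(X[...,2]<0.026)).astype(np.uint8)
    m=cv2.morphologyEx(m,cv2.MORPH_OPEN,np.ones((3,3)))
    c=max(cv2.findContours(m,0,2)[0],key=cv2.contourArea)
    o=np.array([r[1].start,r[0].start])
    h=cv2.convexHull(c)[:,0]+o
    w=onplane(n,h,0.016)[:,:2]
    rect=cv2.minAreaRect((w*1000).astype(np.float32)); print(n,'plate',rect)
    g=(hsv[...,0]>10)&(hsv[...,0]<28)&(hsv[...,1]>90)&(hsv[...,2]>90)
    k,l,st,ce=cv2.connectedComponentsWithStats(g.astype(np.uint8))
    for i in range(1,k):
        print(' gold',st[i,4],ce[i]+o,onplane(n,ce[i]+o,0.0925)[0])
    for z0,z1 in((.060,.072),(.083,.1),(.30,.335)):
        mm=(X[...,2]>z0)&(X[...,2]<z1)
        q=X[mm]; print(' z',z0,len(q),np.median(q,0) if len(q) else '')
E
```

```text
top plate ((641.5291137695312, -30.750335693359375), (320.1512145996094, 269.58001708984375), 0.2989816665649414)
 gold 11 [347. 243.] [ 0.58309285 -0.02554249  0.0925    ]
 z 0.06 413 [ 0.54397869 -0.03397783  0.06854862]
 z 0.083 557 [ 0.56230938 -0.02297066  0.08881817]
 z 0.3 127 [ 0.68227735 -0.02952078  0.32778942]
scene plate ((640.603515625, -29.155319213867188), (321.95904541015625, 272.0378112792969), 0.2816367447376251)
 gold 1 [235. 269.] [ 0.42799416 -0.14247859  0.0925    ]
 gold 2 [237.  273.5] [ 0.44103293 -0.14499526  0.0925    ]
 gold 1 [237. 283.] [ 0.46256148 -0.15798217  0.0925    ]
 gold 1 [236. 286.] [ 0.46795006 -0.16385584  0.0925    ]
 gold 14 [316.14285714 289.71428571] [ 0.58133395 -0.02235059  0.0925    ]
 z 0.06 352 [ 0.57813258 -0.03853821  0.06870425]
 z 0.083 526 [ 0.56335161 -0.02381958  0.08942552]
 z 0.3 206 [ 0.68800668 -0.02891846  0.30736846]
```

View pics/cropT.png

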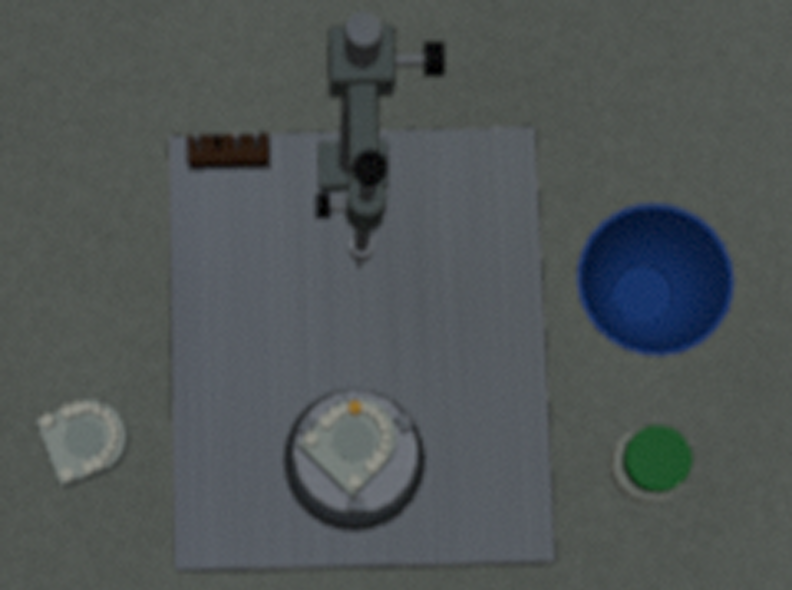

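View pics/cropS.png

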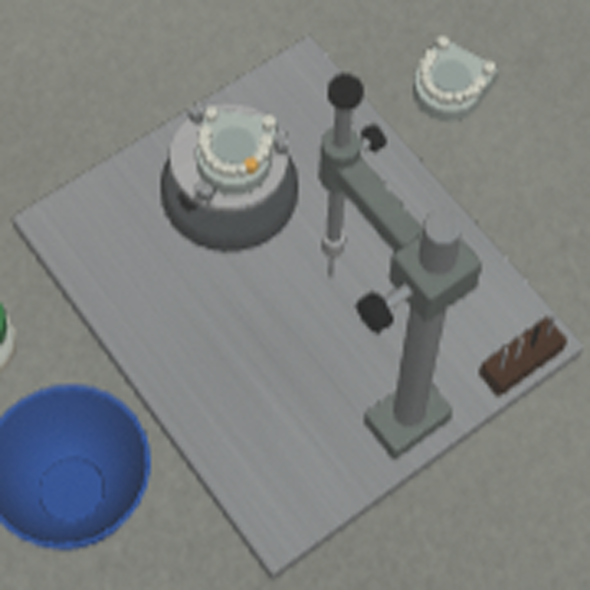

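The crops confirm the target: a dark-footed table with the gold crown at top (347,243) and scene (316,290). The rod tip is at about scene (341,324), top (349,199). A rear molar of the cast would foul the gripper body if I pushed low on the foot. I'll push the platform rim instead, with the fingers as a narrow fork.

```bash
cat >> h.py <<'E'
from scipy.optimize import least_squares
def circ(q,r):
    f=lambda p: np.hypot(q[:,0]-p[0],q[:,1]-p[1])-r
    s=least_squares(f,q.mean(0),loss='soft_l1',f_scale=.001); return s.x,np.std(f(s.x))
def measure(n,p,d,guess):
    X=cloud(n,d); near=np.hypot(X[...,0]-guess[0],X[...,1]-guess[1])<.07
    out={}
    for nm,lo,hi,z,r in(("plat",.063,.105,.068,.042),("foot",.021,.105,.025,.05)):
        m=(near&(X[...,2]>lo)&(X[...,2]<hi)).astype(np.uint8)
        c=max(cv2.findContours(m,0,cv2.CHAIN_APPROX_NONE)[0],key=cv2.contourArea)[:,0]
        w=onplane(n,c,z)[:,:2]
        if r: out[nm]=circ(w,r)
    hsv=cv2.cvtColor(p,cv2.COLOR_RGB2HSV)
    g=((hsv[...,0]>10)&(hsv[...,0]<28)&(hsv[...,1]>90)&(hsv[...,2]>80)&near)
    v,u=np.nonzero(g); wt=hsv[v,u,1].astype(float)
    if len(u):
        uv=[np.average(u,weights=wt),np.average(v,weights=wt)]
        out['crown']=onplane(n,uv,.0935)[0][:2],len(u),uv
    return out
def triang(a,b):
    A=[]
    for n,uv in(("top",a),("scene",b)):
        K,R,t=cam(n);P=K@np.c_[R,t]
        A+= [uv[0]*P[2]-P[0],uv[1]*P[2]-P[1]]
    x=np.linalg.svd(np.array(A))[2][-1]; return x[:3]/x[3]
E
python3 - <<'E'
from h import *
D={}
for n in("top","scene"):
    T=np.load('pics/%s0.npz'%n); D[n]=measure(n,T['p'],T['d'],(.56,-.027))
    print(n,D[n])
print('crown tri',triang(D['top']['crown'][2],D['scene']['crown'][2]))
tip=((349.1,199.2),(341.3,323.7))
print('tip tri',triang(*tip),onplane('top',tip[0],.089),onplane('scene',tip[1],.089))
print(proj('top',[[.681,-.030,.089],[.681,-.03,.328]]),proj('scene',[[.681,-.030,.089],[.681,-.03,.328]]))
print(telemetry.observe()['tool_pos'])
E
```

```text
top {'plat': (array([ 0.55753748, -0.0257834 ]), np.float64(0.0008934630150928083)), 'foot': (array([ 0.55759927, -0.02585364]), np.float64(0.0014292189921264252)), 'crown': (array([ 0.58290772, -0.02558566]), 11, [np.float64(347.0327132777421), np.float64(243.01090442591405)])}
scene {'plat': (array([ 0.55501706, -0.02278824]), np.float64(0.001733399073502269)), 'foot': (array([ 0.55111112, -0.02080533]), np.float64(0.0051590298078946955)), 'crown': (array([ 0.58192696, -0.02271365]), 14, [np.float64(316.16494845360825), np.float64(289.76559956592513)])}
crown tri [ 0.58292508 -0.02460427  0.09669239]
tip tri [ 0.68272207 -0.03052613  0.09747921] [[ 0.68355596 -0.03278368  0.089     ]] [[ 0.68061075 -0.02588816  0.089     ]]
[[347.89225412 200.33088701]
 [351.35373172 169.70469844]] [[339.90041642 324.83425102]
 [344.40459216 267.37677028]]
[ 0.13792036 -0.50643898  0.40411718]
```

```bash
python3 -m crank '[[-0.13,10,-8,0,0.02],[-0.13,35,-28,0,0.05],[-0.13,63,-51,0,0.08],[-0.13,91,-74,0,0.11],[-0.13,119,-97,0,0.14],[-0.13,147,-120,0,0.17],[-0.13,175,-142,0,0.2],[-0.13,203,-165,0,0.23],[-0.13,231,-188,0,0.26],[-0.13,259,-211,0,0.29],[-0.13,287,-234,0,0.31],[-0.13,315,-256,0,0.326]]' && python3 - <<'E'
from h import *
s=telemetry.observe();p=s['tool_pos'];y=s['tool_rot'][2];print(p,y,s['opening'])
d=np.array([.485,-.022])-p[:2];c,n=np.cos(y),np.sin(y)
print('dx,dy',(d@[c,n],d@[n,-c]),'roll',y+.06)
E
```

```text
time: 1.1
tool_pos: [0.3751, -0.175, 0.4046]
tool_rot: [-3.142, 0.0, -0.061]
contact_force: [-0.1, -0.9, -0.0]
opening: 0.0397
grip_force: 0.0
[ 0.37513346 -0.17500813  0.40463056] -0.06136889565759884 0.039658970928193815
dx,dy (np.float64(0.10027567049883217), np.float64(-0.15945824960681865)) roll -0.0013688956575988454
```

```bash
python3 -m crank '[[-0.13,15,-24,0,0],[-0.13,33,-52,0,0],[-0.13,51,-81,0,0],[-0.13,69,-110,0,0],[-0.13,87,-138,0,0],[-0.13,100,-158,0,0],[-0.13,100,-158,30,0],[-0.13,100,-158,65,0],[-0.13,100,-158,100,0],[-0.13,100,-158,135,0],[-0.13,100,-158,165,0],[-0.13,100,-158,174,0]]' && python3 - <<'E'
from h import *
p,d=shot('scene','s1'); 
b=cv2.resize(p[180:420,180:480],(750,600),interpolation=cv2.INTER_CUBIC);cv2.imwrite('pics/s1c.png',b[:,:,::-1])
s=telemetry.observe();print(s['tool_pos'],s['tool_rot'],s['contact_force'])
E
```

```text
time: 2.1
tool_pos: [0.4823, -0.0248, 0.2266]
tool_rot: [-3.141, 0.008, -0.06]
contact_force: [-0.9, -0.4, -1.2]
opening: 0.04
grip_force: 0.0
[ 0.48265147 -0.02489492  0.22709266] [-3.14056106  0.00760149 -0.06025018] [-0.44611468  0.02395826 -0.81843723]
```

View pics/s1c.png

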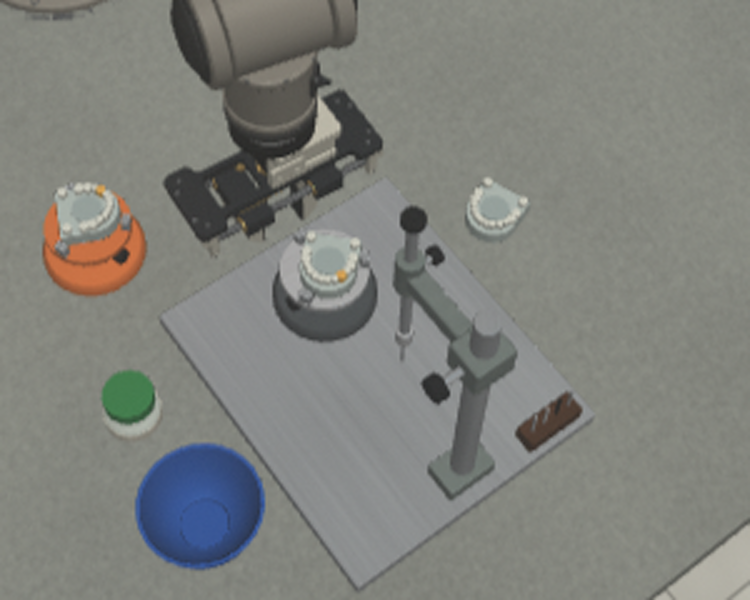

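The fork stands behind the table at crop (300,210), clear of everything, and the crown is visible at crop (342,275). I'll approach slowly now.

```bash
python3 -m crank '[[-0.13,6,-2,-1,0],[-0.13,14,-2,-1,0],[-0.13,20,-2,-1,0],[-0.13,23,-2,-1,0],[-0.13,25,-2,-1,0],[-0.13,27,-2,-1,0],[-0.13,29,-2,-1,0],[-0.13,31,-2,-1,0],[-0.13,33,-2,-1,0],[-0.13,35,-2,-1,0],[-0.13,37,-2,-1,0],[-0.13,39,-2,-1,0]]' && cat > m.py <<'E'
from h import *
import sys
g=(float(sys.argv[1]),float(sys.argv[2]))
for n in("top","scene"):
    p,d=shot(n,n+sys.argv[3])
    try: print(n,measure(n,p,d,g))
    except Exception as e: print(n,e)
s=telemetry.observe();print(s['time'],s['tool_pos'],s['tool_rot'][2],s['contact_force'])
E
python3 m.py .566 -.025 2
```

```text
time: 3.15
tool_pos: [0.5225, -0.0252, 0.2322]
tool_rot: [-3.141, 0.002, -0.06]
contact_force: [-4.6, 2.1, 2.8]
opening: 0.0398
grip_force: 2.4
top max() iterable argument is empty
scene {'plat': (array([ 0.56579311, -0.02676063]), np.float64(0.004665619746141099)), 'foot': (array([ 0.55872173, -0.02126606]), np.float64(0.006828182231972626)), 'crown': (array([ 0.55190614, -0.02822112]), 31, [np.float64(306.51541609822647), np.float64(281.6136425648022)])}
3.25 [ 0.52279636 -0.02522702  0.23216098] -0.06000575165863076 [-3.82888629  2.04137021  1.85147757]
```

```bash
python3 - <<'E'
from h import *
p=cv2.imread('pics/scene2.png')
b=cv2.resize(p[270:345,290:390],(800,600),interpolation=cv2.INTER_CUBIC);cv2.imwrite('pics/s2c.png',b)
E
```

```text
(no output)
```

View pics/s2c.png

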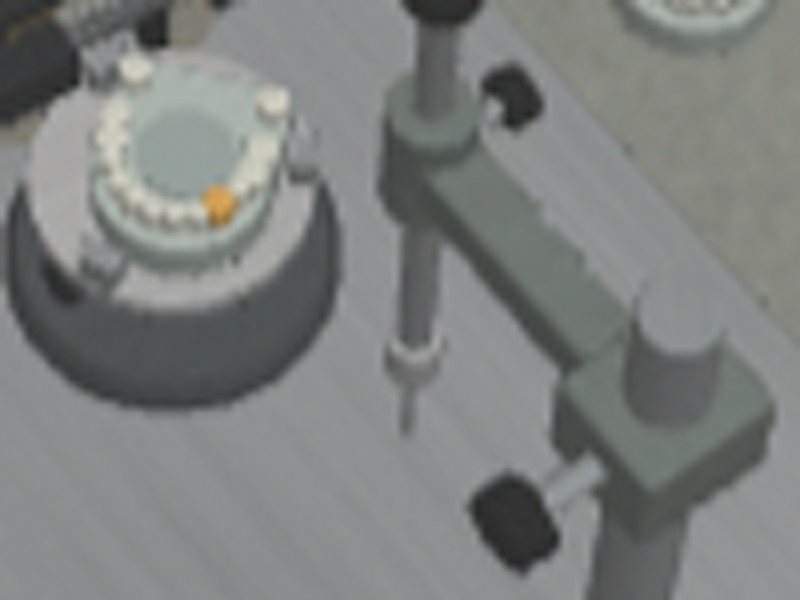

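The crop shows the table cradled by the fork. The crown is at crop (219,205), scene (316.9,295.2). The rod tip is at crop (406,433), scene (340.3,323.7).

```bash
cat > t.py <<'E'
from h import *
import sys
def crown(p,g):
    u0,v0=proj('scene',[g[0],g[1],.0935])[0]
    hsv=cv2.cvtColor(p,cv2.COLOR_RGB2HSV)
    m=((hsv[...,0]>10)&(hsv[...,0]<28)&(hsv[...,1]>70)&(hsv[...,2]>70))
    v,u=np.nonzero(m); k=np.hypot(u-u0,v-v0)<8; v,u=v[k],u[k]; w=hsv[v,u,1]-50.
    uv=np.array([np.average(u,weights=w),np.average(v,weights=w)]); return uv,len(u),onplane('scene',uv,.0935)[0]
if __name__=='__main__':
    rod=onplane('scene',[340.3,323.7],.089)[0]
    if len(sys.argv)>4: p=cv2.imread(sys.argv[4])[:,:,::-1].copy()
    else: p,d=shot('scene',sys.argv[3])
    uv,n,c=crown(p,(float(sys.argv[1]),float(sys.argv[2])))
    s=telemetry.observe()
    print('px',uv,n,'crown',c,'rod',rod,'rod-crown mm',(rod-c)[:2]*1e3); print(s['time'],s['tool_pos'],s['contact_force'])
E
python3 t.py .582 -.023 x pics/scene0.png; python3 t.py .594 -.023 x pics/scene2.png
python3 - <<'E'
from h import *
for n in('scene',):print(proj(n,[[.771,-.03,.301],[.681,-.03,.328],[.681,-.03,.138]]))
E
```

```text
px [316.26059655 289.85792779] 18 crown [ 0.58224599 -0.02267681  0.0935    ] rod [ 0.67933579 -0.02765952  0.089     ] rod-crown mm [97.08979619 -4.98271949]
3.25 [ 0.52279636 -0.02522702  0.23216098] [-3.82888629  2.04137021  1.85147757]
px [316.8849888  295.17102315] 17 crown [ 0.59411943 -0.02944872  0.0935    ] rod [ 0.67933579 -0.02765952  0.089     ] rod-crown mm [85.21635946  1.78919341]
3.25 [ 0.52279636 -0.02522702  0.23216098] [-3.82888629  2.04137021  1.85147757]
[[373.95907121 309.88047452]
 [344.40459216 267.37677028]
 [340.70357005 314.58882828]]
```

```bash
python3 -m crank '[[-0.13,2,-0.2,0,0],[-0.13,5,-0.5,0,0],[-0.13,8,-0.7,0,0],[-0.13,11,-1,0,0],[-0.13,14,-1.3,0,0],[-0.13,17,-1.5,0,0],[-0.13,20,-1.8,0,0],[-0.13,23,-2.1,0,0],[-0.13,26,-2.3,0,0],[-0.13,29,-2.6,0,0],[-0.13,32,-2.9,0,0],[-0.13,34,-3,0,0]]' && python3 t.py .629 -.028 scene3
```

```text
time: 4.25
tool_pos: [0.5569, -0.0246, 0.232]
tool_rot: [3.141, 0.001, -0.06]
contact_force: [-4.6, -0.6, 3.2]
opening: 0.0399
grip_force: 2.7
px [325.77482942 306.16376042] 16 crown [ 0.62805839 -0.02955131  0.0935    ] rod [ 0.67933579 -0.02765952  0.089     ] rod-crown mm [51.27739708  1.89178341]
4.3 [ 0.55724405 -0.02465386  0.23199531] [-4.45240994 -0.32558019  3.4124078 ]
```

```bash
python3 -m crank '[[-0.13,2,-0.4,0,0],[-0.13,4,-0.7,0,0],[-0.13,7,-1.1,0,0],[-0.13,10,-1.5,0,0],[-0.13,13,-2,0,0],[-0.13,16,-2.4,0,0],[-0.13,19,-2.8,0,0],[-0.13,22,-3.2,0,0],[-0.13,25,-3.6,0,0],[-0.13,27,-3.9,0,0],[-0.13,29,-4.2,0,0],[-0.13,30,-4.3,0,0]]' && python3 t.py .658 -.028 scene4 && python3 - <<'E'
from h import *
p=cv2.imread('pics/scene4.png')
b=cv2.resize(p[280:340,295:375],(800,600),interpolation=cv2.INTER_CUBIC);cv2.imwrite('pics/s4c.png',b)
E
```

```text
time: 5.3
tool_pos: [0.5873, -0.0221, 0.2319]
tool_rot: [3.141, 0.0, -0.06]
contact_force: [-4.6, -0.1, 3.7]
opening: 0.0402
grip_force: 3.0
px [334.82429501 315.81778742] 17 crown [ 0.65879431 -0.02742921  0.0935    ] rod [ 0.67933579 -0.02765952  0.089     ] rod-crown mm [20.54147855 -0.23031509]
5.35 [ 0.58734248 -0.02214208  0.23188529] [-5.06802043 -0.34900742  2.83989106]
```

View pics/s4c.png

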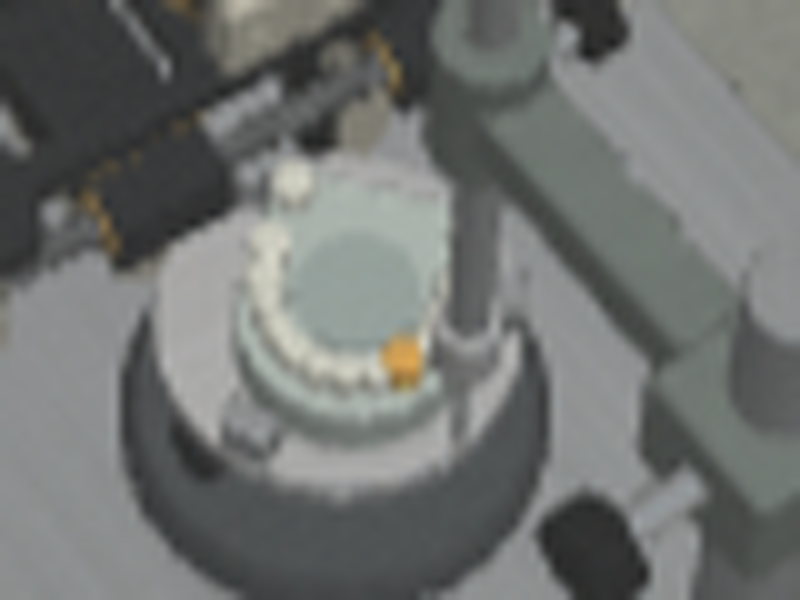

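The rod tip is at crop (458,438) and the crown at crop (403,360), well aligned, with about 15 mm still to go. I'll advance 10 mm along tool x and then recheck.

```bash
python3 -m crank '[[-0.13,1,0,0,0],[-0.13,2,0,0,0],[-0.13,3.5,0,0,0],[-0.13,5,0,0,0],[-0.13,6.5,0,0,0],[-0.13,8,0,0,0],[-0.13,9,0,0,0],[-0.13,10,0,0,0],[-0.13,10.5,0,0,0],[-0.13,11,0,0,0]]' && python3 t.py .669 -.028 scene5 && python3 - <<'E'
from h import *
p=cv2.imread('pics/scene5.png')
b=cv2.resize(p[295:335,315:365],(750,600),interpolation=cv2.INTER_CUBIC);cv2.imwrite('pics/s5c.png',b)
E
```

```text
time: 6.18
tool_pos: [0.598, -0.0226, 0.2318]
tool_rot: [3.142, 0.001, -0.06]
contact_force: [-5.5, -0.1, 4.2]
opening: 0.04
grip_force: 3.1
px [337.66180371 319.24602122] 18 crown [ 0.66907731 -0.02735276  0.0935    ] rod [ 0.67933579 -0.02765952  0.089     ] rod-crown mm [10.2584769  -0.30676289]
6.2333 [ 0.59809135 -0.02265328  0.2318561 ] [-5.83601018  0.38789592  5.14154171]
```

View pics/s5c.png

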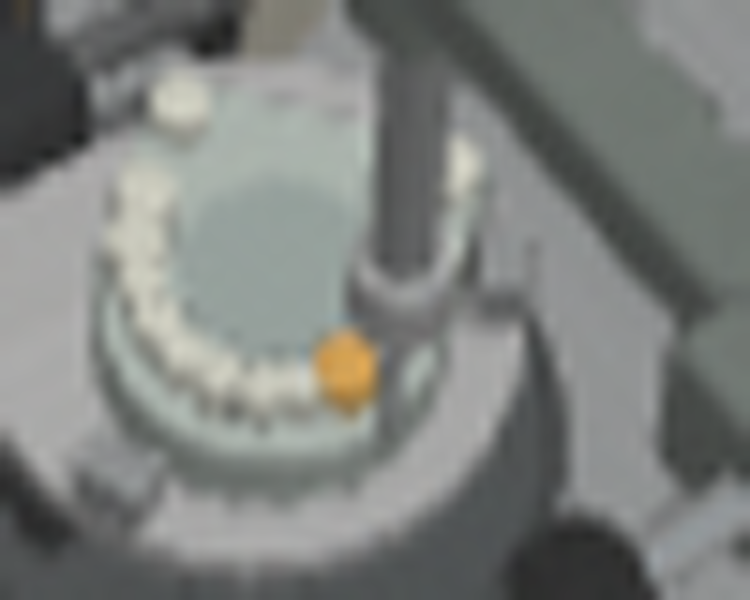

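The rod tip is at crop (395,435) and the crown at crop (346,372), so the gap is roughly 4–5 mm. I'll creep from here and watch the force.

```bash
for i in 1; do python3 -m crank '[[-0.13,0.5,0,0,0],[-0.13,1,0.1,0,0],[-0.13,1.5,0.1,0,0],[-0.13,2,0.2,0,0],[-0.13,2.5,0.2,0,0],[-0.13,2.5,0.2,0,0]]'; done; python3 t.py .6715 -.028 scene6
python3 -m crank '[[-0.13,0.4,0,0,0],[-0.13,0.4,0,0,0],[-0.13,0.4,0,0,0]]'; python3 t.py .672 -.028 scene7
python3 -m crank '[[-0.13,0.4,0,0,0],[-0.13,0.4,0,0,0],[-0.13,0.4,0,0,0]]'; python3 t.py .672 -.028 scene8
```

```text
time: 6.73
tool_pos: [0.6006, -0.0229, 0.2319]
tool_rot: [-3.142, 0.001, -0.06]
contact_force: [-5.5, 0.4, 4.2]
opening: 0.0398
grip_force: 2.9
px [338.34216503 320.17411052] 17 crown [ 0.67173628 -0.02748767  0.0935    ] rod [ 0.67933579 -0.02765952  0.089     ] rod-crown mm [ 7.5995029  -0.17185546]
6.7833 [ 0.60054704 -0.02293836  0.23184482] [-5.37246721  0.19706248  3.49396364]
time: 7.03
tool_pos: [0.6009, -0.023, 0.2318]
tool_rot: [-3.142, 0.001, -0.06]
contact_force: [-6.2, -0.3, 3.0]
opening: 0.04
grip_force: 3.0
px [338.38359202 320.3466371 ] 19 crown [ 0.67212163 -0.02766331  0.0935    ] rod [ 0.67933579 -0.02765952  0.089     ] rod-crown mm [7.21416024e+00 3.78598264e-03]
7.0833 [ 0.60090976 -0.02298561  0.23186631] [-5.60742678  0.66792298  4.33821633]
time: 7.33
tool_pos: [0.6013, -0.023, 0.2319]
tool_rot: [-3.142, 0.001, -0.06]
contact_force: [-5.2, 1.3, 4.3]
opening: 0.04
grip_force: 3.0
px [338.40199081 320.42266462] 18 crown [ 0.67229157 -0.02774044  0.0935    ] rod [ 0.67933579 -0.02765952  0.089     ] rod-crown mm [7.04421426 0.08091188]
7.3833 [ 0.60132633 -0.0230134   0.23188643] [-5.78232276 -0.6762227   4.21502448]
```

```bash
cat > w.py <<'E'
from t import *
F=[];C=[]
for i in range(3):
    p,d=shot('scene'); F.append(telemetry.observe()['contact_force']); C.append(crown(p,(.673,-.028))[0])
s=telemetry.observe(); print('W',round(s['time'],2),s['tool_pos'][:2],np.mean(F,0).round(2),np.mean(C,0).round(2))
E
python3 w.py
python3 -m crank '[[-0.13,0.4,0,0,0],[-0.13,0.4,0,0,0]]' >/dev/null; python3 w.py
python3 -m crank '[[-0.13,0.4,0,0,0],[-0.13,0.4,0,0,0]]'>/dev/null; python3 w.py
python3 -m crank '[[-0.13,0.4,0,0,0],[-0.13,0.4,0,0,0]]'>/dev/null; python3 w.py
```

```text
W 7.53 [ 0.6013255  -0.02299363] [-5.54  0.41  3.96] [338.4  320.42]
W 7.85 [ 0.60171289 -0.0230194 ] [-5.57  0.79  3.59] [338.42 320.69]
W 8.17 [ 0.60211299 -0.02306828] [-5.44  0.33  3.97] [338.48 320.77]
W 8.48 [ 0.6025095  -0.02308322] [-5.29 -0.02  3.57] [338.53 320.87]
```

```bash

python3 -m crank '[[-0.13,0.3,0,0,0],[-0.13,0.3,0,0,0]]' >/dev/null; python3 w.py
python3 -m crank '[[-0.13,0.3,0,0,0],[-0.13,0.3,0,0,0]]'>/dev/null; python3 w.py
python3 -m crank '[[-0.13,0.3,0,0,0],[-0.13,0.3,0,0,0]]'>/dev/null; python3 w.py
```

```text
W 8.8 [ 0.60275601 -0.02310696] [-5.75  1.08  3.93] [338.52 320.93]
W 9.12 [ 0.60297854 -0.02309409] [-6.59  0.33  4.21] [338.55 320.94]
W 9.43 [ 0.60316878 -0.02311652] [-7.16  0.25  4.93] [338.65 320.98]
```

The force rose from 5.4 to 7.2 N and the crown barely moved in the image, so the crown is touching with a slight preload. I'll back off straight and then lift.

```bash

python3 -m crank '[[-0.13,-0.5,0,0,0],[-0.13,-1.5,0,0,0],[-0.13,-3,0,0,0],[-0.13,-6,0,0,0],[-0.13,-12,0,0,0],[-0.13,-22,0,0,0],[-0.13,-36,0,0,0],[-0.13,-55,0,0,0],[-0.13,-75,0,0,0],[-0.13,-95,0,0,0],[-0.13,-110,0,-20,0],[-0.13,-120,0,-50,0]]'
python3 -m crank '[[-0.13,-30,0,-30,0],[-0.13,-65,0,-50,0],[-0.13,-95,0,-80,0],[-0.13,-110,0,-110,0],[-0.13,-110,0,-110,0]]' >/dev/null
python3 w.py; python3 - <<'E'
from t import *
p,d=shot('scene','s9');q,e=shot('top','t9')
g=(.648,-.025)
for n,a,b in(('scene',p,d),('top',q,e)): print(n,measure(n,a,b,g))
a=cv2.resize(p[295:335,315:365],(500,400),interpolation=cv2.INTER_CUBIC)
b=cv2.resize(q[175:235,320:380],(300,400),interpolation=cv2.INTER_CUBIC)
cv2.imwrite('pics/f9.png',np.hstack([a,b])[:,:,::-1])
E
```

```text
time: 10.43
tool_pos: [0.4812, -0.0157, 0.2798]
tool_rot: [-3.141, 0.007, -0.06]
contact_force: [1.4, 0.4, -0.0]
opening: 0.0399
grip_force: 0.0
W 11.0 [ 0.37389199 -0.00937949] [-0.24 -0.16 -0.42] [338.64 320.98]
scene {'plat': (array([ 0.64653105, -0.02668107]), np.float64(0.008307074035923625)), 'foot': (array([ 0.64519535, -0.02529669]), np.float64(0.009565304776407099)), 'crown': (array([ 0.67344841, -0.02822814]), 14, [np.float64(338.54101123595507), np.float64(320.9314606741573)])}
top {'plat': (array([ 0.64934725, -0.02817641]), np.float64(0.000838382385914262)), 'foot': (array([ 0.6502751 , -0.02835046]), np.float64(0.001196425524842349)), 'crown': (array([ 0.67493573, -0.03103256]), 12, [np.float64(348.47162083089523), np.float64(202.48449385605616)])}
```

View pics/f9.png

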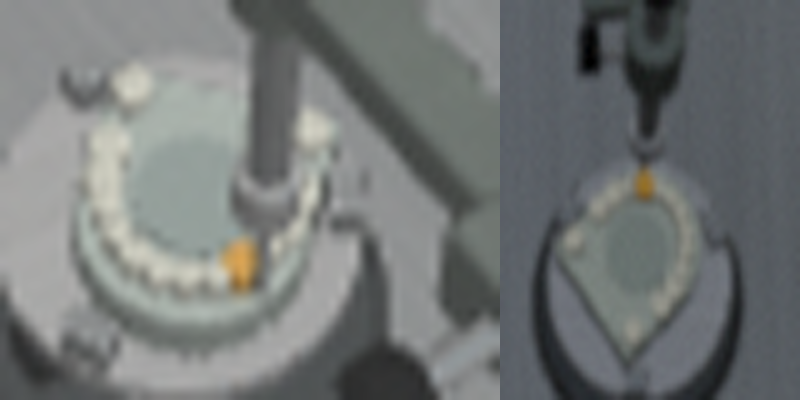

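The final view shows the crown at left crop (240,265), right against the rod. In the top view it is straight below the chuck at (645,185). The crown stayed put after the withdrawal (338.6,321.0), about 6.5 mm from the rod axis. The gripper is clear.

```bash
python3 -c "
from cell import ticket; print(ticket.hand_in())"
```

```text
the job is handed in; nothing more can be done
None
```

I pushed the survey table across the plate until its gold crown rests against the analysing rod, with a slight preload that I estimate leans the rod about 0.5 mm. The arm is clear, and I handed the job in after about 11 s of robot time; I did not measure the bystanders again afterwards.

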